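# Strip the pellet die into its holders

## Task

The assembled pellet die is ready for cleaning: strip it from the top down, part by part, first the plunger, then the guide collar, the die body and last the base. Stand each part upright and fully down in the black holder made for it, the recess just a little wider than the part; set the parts down gently, since hardened faces chip, never tip one over, and leave the jar and the loupe where they are.

Things in the scene. Friction and masses are not known exactly. Their poses are not given: they have to be found in the camera images.
- plunger: Top part of the steel die stack: upright pin, flat-footed shaft 20 mm in diameter, 68.5 mm long with its round knurled head (32 mm in diameter, 52.5 to 68.5 mm above the foot). 0.23 kg. Origin: centre of the foot, z up. At the start it stands in the stack's bore (22 mm), foot 25 mm above the bench, the head's underside 5.5 mm above the guide collar.
- guide_collar: Second part of the stack: steel ring 40 mm in outer diameter, 16 mm high, bore 22 mm (31 mm over the lowest 4 mm, loosely over the die body's lip). 0.11 kg. Origin: centre of its underside, z up. At the start its underside is 56 mm above the bench, on the die body's flat top, with the plunger's shaft through it.
- die_body: Third part of the stack: steel cylinder 52 mm in diameter, 36 mm high, bore 22 mm right through, with a lip 28 mm wide and 3 mm high round the bore on its top. 0.48 kg. Origin: centre of its underside, z up. At the start its underside is 20 mm above the bench, on the base, its bore over the base's boss.
- die_base: Lowest part of the stack: steel disc 66 mm in diameter, 20 mm high, with a boss 20 mm in diameter and 5 mm high in the middle of its top. 0.45 kg. Origin: centre of its underside, z up. Stands loose on the bench. The whole stack is 93.5 mm high.
- plunger_stand: Holder for the plunger: fixed black plastic stand on the bench, a round tower 52 mm in diameter and 30 mm high on a foot 72 mm in diameter and 8 mm high, with a hole 30 mm in diameter, 24 mm deep, in its top (hole floor 6 mm above the bench). The only tall holder and the smallest hole. Origin: centre of its underside, z up.
- collar_nest: Holder for the guide collar: fixed flat black plastic disc 69 mm in diameter and 8 mm high with a round recess 50 mm in diameter and 4 mm deep (floor 4 mm above the bench); the smallest of the three flat holders. Origin: centre of its underside, z up.
- body_nest: Holder for the cylindrical die body, fixed flat black plastic disc 84 mm in diameter and 8 mm high with a round recess 63 mm in diameter and 4 mm deep (floor 4 mm above the bench); the middle one of the three flat holders. Origin: centre of its underside, z up.
- base_nest: Holder for the die base: fixed flat black plastic disc 98 mm in diameter and 8 mm high with a round recess 77 mm in diameter and 4 mm deep (floor 4 mm above the bench); the largest of the three flat holders. Origin: centre of its underside, z up.
- jar: Bystander, loose: small white plastic jar with a red screw lid, 41 mm in diameter, 48 mm high, at the back of the bench. Origin: centre of its underside.
- loupe: Bystander, loose: folding loupe, black ring and white case, 33 x 60 x 18 mm, lying near the robot's side of the bench. Origin: centre of its underside.

How it is judged:
By the outcome, as a careful person would: the job done as asked, in the order asked, and still so for the second after the job is handed in, with the robot touching nothing.
It also fails if it takes over 125 s, if anything falls off the work surface, if the arm or the gripper's body presses on something with over 40 N, if the wrist force passes 120 N, or if a joint passes its speed limit or range.

## Robot

A 6-joint arm with a two-finger parallel gripper is mounted at the origin on a cart in front of the work surface, level with it; the furniture and walls round the work are solid. World frame = base frame: x ahead of the robot, y to its left, z up, the work surface at z = 0. Lengths are in m, angles in degrees, forces in N, time in s.
With the tool pointing down it reaches from about 0.4 to 0.825 m from the base axis. Payload 7 kg.
Tool frame: the origin (TCP) lies between the finger pads; the fingertips stand 25 mm ahead of it and the grasp point (between the pads) lies 6 mm ahead of it; z points along the fingers, y is the line along which they close (so a half turn about z gives the same grasp; the last joint's range is limited). The gripper opens to 88 mm and grips with 3 to 60 N. Pads are 19 mm wide; open, the fingers measure 130 mm over their backs; the gripper's body (78 mm by 193 mm) begins 47 mm behind the grasp point.
Start: joints at [93.283, 20.546, 0.682, 0, -70.136, -16.507], TCP at [0.154, 0.657, 0.252] pointing down, gripper open.
Joint ranges: [-176.03, 176.03], [-82.01, 121.73], [-58.28, 71.71], [-173.87, 95.51], [-174.79, -0.11], [-173.66, 173.66]. Speed limits (degrees/s): [136.94, 136.94, 172.46, 180, 180, 180].

## Interface

Orientations are given as [roll, pitch, yaw] about the fixed x, y, z axes, in that order (R = Rz(yaw) Ry(pitch) Rx(roll)).
In Python, from plant import ctrl, imaging gives the robot as it stands (ctrl), with the cameras (imaging).
- The arm moves only by the tool drive_effector, called after "Call:" as a command line: name --argument value ..., lists and objects as JSON in quotes. Schema: {"type":"object","properties":{"rows":{"type":"array","items":{"type":"object","properties":{"xyz":{"type":"array","items":{"type":"number"},"minItems":3,"maxItems":3},"turn":{"type":"number"},"finger_gap":{"type":"number"}},"additionalProperties":false,"required":["finger_gap"]},"minItems":1,"maxItems":8},"only":{"type":"string"},"quiet":{"type":"boolean"},"lines":{"type":"string"}},"required":["rows"],"additionalProperties":false}. rows is a list of rows, 1 to 8 of them, each an object with the fields xyz (a list: dx, dy, dz in m), turn (a turn about the tool's z in degrees), finger_gap (the finger opening in m); a field left out counts as zero (the opening has to be given); each row is the pose to reach, as a shift and turn from the pose commanded when the call began, along the tool's axes at that moment; what a row does not reach only later rows make up. A row lasts 1/8 s, in which the tool goes at most 0.0625 m and 10.7 degrees, less where a joint would pass 70% of its speed; a pose out of reach is approached as far as the arm can. The fingers move at their own pace and stop on an object; the grip force is fixed at half the most. Time passes only in rows, so rows that do not move let the fingers close. The tool returns the time, the measured TCP pose, the force, the opening and the grip force at its end. only (a regular expression) keeps the lines of the reply that match it, lines (a string "A,B") keeps lines A to B, and quiet returns only ok. Input that does not fit is refused with a message, and nothing moves.
- ctrl.get_obs(): the state, without advancing time (a new reading comes with each control period).
- imaging.snapshot(name): name is "side" or "top" or "wrist"; returns a dict with "frame" (480x640x3 uint8, red, green, blue), "z_map" (480x640 float32, m along the optical axis (not along the pixel's ray), 0 where there is no reading), "fovy" (degrees; the focal length in pixels is half the picture's height over the tangent of half this angle, whatever the lens; pixels are square), "cx", "cy" (the principal point, pixels), "k1" (the pictures are not rectified: a ray, as slopes to the right and down, at radius r is drawn at 1 + k1 r^2 times it, then the intrinsics apply), "R" (3x3) and "t" (3): a world point X has camera coordinates R X + t; the wrist camera has in their place "T_tool_cam" (4x4, takes a point from camera to tool coordinates, whose origin is the TCP and whose axes are the flange's). Camera axes: x right, y down, z forward; pixel columns grow to the right and rows downward; lengths in m; the calibration is good to about 2 mm. A picture is of the moment at which its call begins: read the wrist's pose just before it.
- ctrl.close_job(): hands the job in; it is judged then, once.
The state is a dict: "clock": time; "joint_pos": joint angles; "qvel": joint speeds; "tau": joint torques, N m; "tool_pos": TCP position; "orientation": TCP orientation; "force": force on the tool from outside, world axes, zero at the start; "moment": the same for the moment, N m; "opening": finger opening in m; "gripper_force": force on a finger pad.
Only numpy, scipy, OpenCV 4.12 (cv2) and the standard library are available. Lean on these libraries where they do the work, as an engineer would, in place of code of your own. Each camera call takes 0.05 s, during which the arm holds its last target. There are 200 camera calls.

## Working session

There is one attempt and no reset: what is moved stays moved. The work goes in short steps, Python scripts to look and compute and a tool call to move; the robot and the scene stay as the last step left them, time stands still between calls to the robot, and variables do not carry over. Pictures are saved under pics/ and viewed, at most 15 in all, crops included, and the job is handed in when it is done.

```bash
ls; mkdir -p pics
```

Create h.py:
```python
import numpy as np, cv2, json
from plant import ctrl, imaging
```

Run:
```python
from h import *
o=ctrl.get_obs(); print({k:np.round(v,4).tolist() for k,v in o.items()})
for n in ("top","side"):
    s=imaging.snapshot(n)
    cv2.imwrite(f"pics/{n}0.png",s["frame"][...,::-1]); np.savez(f"pics/{n}0.npz",**s)
    print(n,{k:(np.round(v,4).tolist()) for k,v in s.items() if k not in("frame","z_map")})
```

```text
pics
plant.py
{'clock': 0.0, 'joint_pos': [93.2827, 20.5915, 0.6334, -0.0204, -70.136, -16.508], 'qvel': [0.0588, -0.0697, -0.0745, -0.0332, 0.1256, 0.0653], 'tau': [-0.0021, -58.2709, 29.3063, 6.9972, 0.0069, -0.0002], 'tool_pos': [0.1543, 0.6567, 0.2506], 'orientation': [179.9044, -0.0084, -13.2323], 'force': [-0.209, -0.1488, -0.4981], 'moment': [0.04, -0.0397, 0.0143], 'gripper_force': 0.0, 'opening': 0.0873}
top {'fovy': 47.5844, 'cx': 321.3337, 'cy': 243.8532, 'k1': 0.0062, 'R': [[0.0278, -0.9995, 0.0178], [-0.998, -0.0288, -0.0554], [0.0559, -0.0162, -0.9983]], 't': [-0.061, 0.5367, 1.0511]}
side {'fovy': 42.6989, 'cx': 320.2351, 'cy': 246.9581, 'k1': -0.1297, 'R': [[0.3894, -0.921, 0.0133], [-0.3918, -0.1787, -0.9026], [0.8336, 0.3463, -0.4304]], 't': [-0.26, 0.2749, 0.7639]}
```

View pics/top0.png

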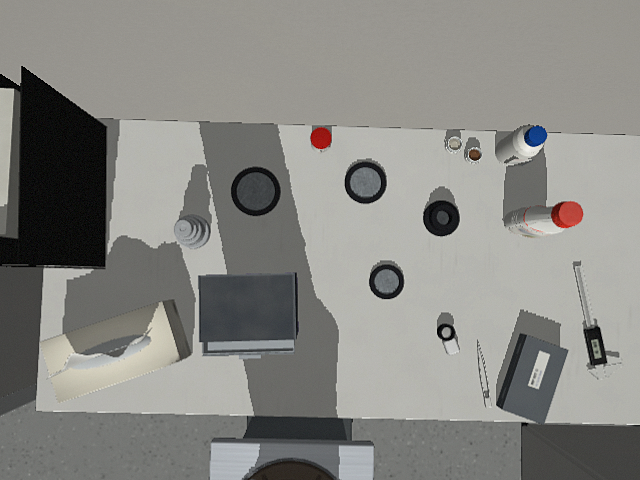

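View pics/side0.png

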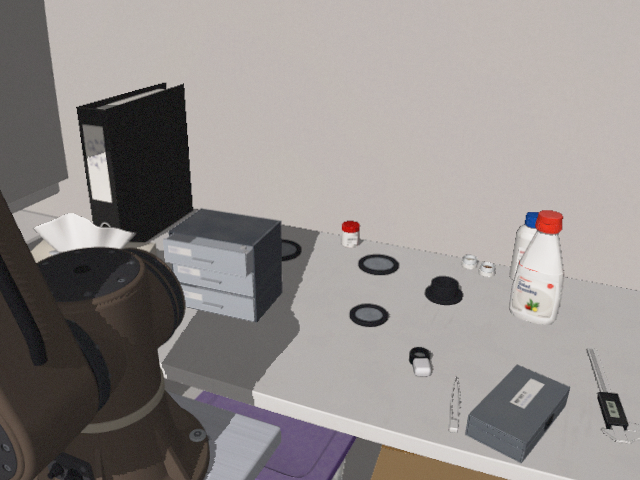

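The top view shows the stack at about (192,231), just left of and beyond the drawer unit (200-297, 272-355). The base nest is at (256,191), the body nest at (366,182), the collar nest at (387,281) and the plunger stand at (441,218). The jar is at (321,138) and the loupe at (447,335). The side view shows the four holders, but the drawers hide the stack and I'll need the wrist camera for it.

Add to h.py:
```python
def K(s):
    f=240/np.tan(np.radians(s["fovy"]/2)); return np.array([[f,0,s["cx"]],[0,f,s["cy"]],[0,0,1.]])
def rays(s,uv):
    """camera-frame rays (z=1) of pixels; exact inverse of radial model via cv2"""
    uv=np.asarray(uv,float).reshape(-1,1,2)
    p=cv2.undistortPoints(uv,K(s),np.array([float(s["k1"]),0,0,0,0])).reshape(-1,2)
    return np.c_[p,np.ones(len(p))]
def cam(s,o=None):
    """R_wc, C : world = R_wc@pc + C"""
    if "R" in s: return s["R"].T, -s["R"].T@s["t"]
    from scipy.spatial.transform import Rotation as Ro
    R=Ro.from_euler("xyz",o["orientation"],degrees=True).as_matrix(); T=s["T_tool_cam"]
    return R@T[:3,:3], R@T[:3,3]+np.array(o["tool_pos"])
def plane(s,uv,z,o=None):
    R,C=cam(s,o); d=rays(s,uv)@R.T; return C+d*((z-C[2])/d[:,2])[:,None]
def tri(views):
    """views: list of (s,uv,o) -> least squares point, rms residual"""
    A=np.zeros((3,3));b=np.zeros(3);L=[]
    for s,uv,o in views:
        R,C=cam(s,o); d=R@rays(s,uv)[0]; d/=np.linalg.norm(d); P=np.eye(3)-np.outer(d,d); A+=P;b+=P@C;L.append((P,C))
    X=np.linalg.solve(A,b); return X,[float(np.linalg.norm(P@(X-C))) for P,C in L]
def cloud(s,o=None):
    v,u=np.mgrid[:480,:640]; R,C=cam(s,o); r=rays(s,np.c_[u.ravel(),v.ravel()])
    P=(r*s["z_map"].reshape(-1,1))@R.T+C; P[s["z_map"].ravel()==0]=np.nan; return P.reshape(480,640,3)
def fitc(P):
    """circle fit xy"""
    A=np.c_[2*P[:,:2],np.ones(len(P))]; c=np.linalg.lstsq(A,(P[:,:2]**2).sum(1),rcond=None)[0]
    return c[0],c[1],np.sqrt(c[2]+c[0]**2+c[1]**2)
```

Run:
```python
from h import *
T=dict(np.load("pics/top0.npz")); S=dict(np.load("pics/side0.npz"))
def blobs(s,lo):
    g=s["frame"].max(2); m=(g<60).astype(np.uint8)
    cs,_=cv2.findContours(m,cv2.RETR_CCOMP,cv2.CHAIN_APPROX_NONE)
    out=[]
    for c in cs:
        if cv2.contourArea(c)>lo and cv2.contourArea(c)<4000:
            e=cv2.fitEllipse(c); out.append((e,c[:,0]))
    return out
for n,s in(("top",T),("side",S)):
    for e,c in blobs(s,120):
        P=plane(s,c,.008); print(n,np.round(e[0]+e[1],1),"xyr@8mm",np.round(fitc(P),4))
P=cloud(T)
def rng(n,u0,u1,v0,v1,h):
    q=P[v0:v1,u0:u1].reshape(-1,3); q=q[q[:,2]>h]; print(n,len(q),np.round(np.nanpercentile(q,[1,99],axis=0),3).tolist() if len(q) else "")
rng("drawers",195,300,268,358,.03); rng("tissue",40,195,295,405,.03); rng("stack",165,215,205,255,.01); rng("stacktop",165,215,205,255,.085)
rng("binder",0,110,60,270,.03); rng("jar",305,335,120,155,.02); rng("loupe",430,465,315,360,.006); rng("stand",420,462,195,240,.02)
for (u,v) in((256,191),(366,182),(387,281),(441,218)): 
    print((u,v),np.round(np.nanmedian(P[v-2:v+3,u-2:u+3].reshape(-1,3),axis=0),4))
```

```text
top [290.4 470.7  20.9  92.9] xyr@8mm [0.0729 0.0028 0.0576]
top [295.8 427.9  23.1 129.7] xyr@8mm [ 0.1773 -0.0025  0.0678]
top [511.2 369.1   6.7 124.2] xyr@8mm [ 0.2993 -0.4312  0.0467]
top [594.9 345.8  17.3  45.7] xyr@8mm [ 0.3537 -0.5894  0.0288]
top [595.9 348.8   9.7  24.8] xyr@8mm [ 0.3479 -0.5912  0.0159]
top [445.5 331.8  15.8  17.6] xyr@8mm [ 0.3728 -0.2943  0.0163]
top [386.1 281.3  33.5  33.7] xyr@8mm [ 0.4685 -0.1755  0.0331]
top [386.1 281.   25.6  25.8] xyr@8mm [ 0.469  -0.1755  0.0253]
top [440.9 217.8  34.4  35.2] xyr@8mm [ 0.5973 -0.2817  0.0347]
top [442.4 217.   12.1  14.6] xyr@8mm [ 0.5989 -0.2846  0.0133]
top [255.3 191.   47.9  48.6] xyr@8mm [0.6397 0.0877 0.0479]
top [255.4 190.8  38.1  38.6] xyr@8mm [0.64   0.0876 0.038 ]
top [365.  182.1  40.4  40.8] xyr@8mm [ 0.6641 -0.1294  0.0405]
top [365.1 181.9  31.2  32.2] xyr@8mm [ 0.6644 -0.1295  0.0317]
side [  7.4 461.4  15.6  48.4] xyr@8mm [-0.0682  0.132   0.0272]
side [611.9 410.4  22.1  43.5] xyr@8mm [ 0.3529 -0.5897  0.0319]
side [612.3 408.9  11.1  22.4] xyr@8mm [ 0.355  -0.5907  0.0163]
side [418.7 354.6 
[... 594 characters left out ...]
mm [0.9986 0.9232 0.299 ]
side [128.6  99.1   6.1  82. ] xyr@8mm [1.7677 1.3851 0.151 ]
drawers 8000 [[0.337, -0.002, 0.099], [0.477, 0.16, 0.153]]
tissue 8833 [[0.249, 0.209, 0.041], [0.414, 0.445, 0.145]]
stack 944 [[0.526, 0.176, 0.012], [0.587, 0.231, 0.096]]
stacktop 260 [[0.541, 0.192, 0.086], [0.572, 0.223, 0.097]]
binder 20453 [[0.483, 0.347, 0.036], [0.82, 0.506, 0.316]]
jar 406 [[0.722, -0.058, 0.022], [0.761, -0.02, 0.051]]
loupe 443 [[0.332, -0.318, 0.007], [0.389, -0.278, 0.022]]
stand 410 [[0.573, -0.307, 0.02], [0.622, -0.257, 0.033]]
(256, 191) [0.6403 0.087  0.0036]
(366, 182) [ 0.6652 -0.1317  0.0033]
(387, 281) [ 0.4691 -0.1779  0.0031]
(441, 218) [ 0.5972 -0.2822  0.0055]
```

Run:
```python
from h import *
S=dict(np.load("pics/side0.npz"));T=dict(np.load("pics/top0.npz"))
P=cloud(S); q=P[0:200,0:45].reshape(-1,3); print("side topleft",np.round(np.nanpercentile(q,[2,50,98],axis=0),3).tolist())
P=cloud(T); q=P[90:240,0:15].reshape(-1,3); print("top left",np.round(np.nanpercentile(q,[2,50,98],axis=0),3).tolist())
for n,s in(("T",T),("S",S)):
    P=cloud(s).reshape(-1,3); m=(P[:,2]>.2)&(P[:,0]>.1)&(P[:,0]<.85)&(abs(P[:,1])<1); q=P[m]
    for y in np.arange(-.6,1,.1):
        k=q[(q[:,1]>y)&(q[:,1]<y+.1)]
        if len(k)>5: print(n,round(y,1),len(k),np.round(np.percentile(k,[1,99],axis=0),2).tolist())
```

```text
side topleft [[0.585, 0.84, 0.011], [0.686, 0.846, 0.262], [0.785, 0.855, 0.497]]
top left [[0.523, 0.403, 0.239], [0.622, 0.408, 0.305], [0.725, 0.44, 0.309]]
T -0.6 512 [[0.82, -0.56, 0.2], [0.82, -0.5, 0.3]]
T -0.5 3914 [[0.58, -0.5, 0.2], [0.82, -0.4, 0.44]]
T -0.4 5378 [[0.82, -0.4, 0.2], [0.82, -0.3, 0.44]]
T -0.3 5170 [[0.82, -0.3, 0.2], [0.82, -0.2, 0.43]]
T -0.2 4948 [[0.82, -0.2, 0.2], [0.82, -0.1, 0.43]]
T -0.1 4757 [[0.82, -0.1, 0.2], [0.82, -0.0, 0.42]]
T -0.0 4555 [[0.82, 0.0, 0.2], [0.82, 0.1, 0.41]]
T 0.1 4363 [[0.82, 0.1, 0.2], [0.82, 0.2, 0.41]]
T 0.2 4193 [[0.82, 0.2, 0.2], [0.82, 0.3, 0.4]]
T 0.3 11468 [[0.48, 0.3, 0.2], [0.82, 0.4, 0.39]]
T 0.4 4609 [[0.49, 0.4, 0.2], [0.82, 0.47, 0.33]]
S -0.6 7433 [[0.81, -0.59, 0.2], [0.83, -0.5, 0.54]]
S -0.5 9560 [[0.81, -0.5, 0.2], [0.83, -0.4, 0.53]]
S -0.4 8738 [[0.81, -0.4, 0.2], [0.83, -0.3, 0.53]]
S -0.3 8021 [[0.81, -0.3, 0.2], [0.83, -0.2, 0.52]]
S -0.2 7346 [[0.81, -0.2, 0.2], [0.83, -0.1, 0.51]]
S -0.1 6810 [[0.1, -0.1, 0.2], [0.83, -0.0, 0.51]]
S -0.0 6094 [[0.81, 0.0, 0.2], [0.83, 0.1, 0.51]]
S 0.1 5586 [[0.81, 0.1, 0.2], [0.83, 0.2, 0.5]]
S 0.2 5079 [[0.81, 0.2, 0.2], [0.83, 0.3, 0.5]]
S 0.3 9436 [[0.48, 0.3, 0.2], [0.83, 0.4, 0.49]]
S 0.4 5054 [[0.47, 0.4, 0.2], [0.83, 0.5, 0.5]]
S 0.5 2842 [[0.81, 0.5, 0.28], [0.83, 0.6, 0.5]]
S 0.6 2858 [[0.81, 0.6, 0.26], [0.83, 0.7, 0.5]]
S 0.7 2943 [[0.81, 0.7, 0.22], [0.83, 0.8, 0.5]]
S 0.8 8145 [[0.62, 0.8, 0.2], [0.83, 0.86, 0.5]]
```

Call:
drive_effector --rows '[{"xyz":[0,0,-0.06],"turn":-6,"finger_gap":0.088},{"xyz":[0,0,-0.12],"turn":-13.23,"finger_gap":0.088},{"xyz":[0,0,-0.13],"turn":-13.23,"finger_gap":0.088}]'

```text
clock: 0.48
tool_pos: [0.1549, 0.6582, 0.3868]
orientation: [-179.6, -0.1, 0.1]
force: [0.4, 0.1, -0.1]
opening: 0.0877
gripper_force: 0.0
```

Call:
drive_effector --rows '[{"xyz":[0.04,0.045,0],"finger_gap":0.088},{"xyz":[0.08,0.09,0],"finger_gap":0.088},{"xyz":[0.12,0.135,0],"finger_gap":0.088},{"xyz":[0.16,0.18,0],"finger_gap":0.088},{"xyz":[0.20,0.225,0],"finger_gap":0.088},{"xyz":[0.24,0.27,0],"finger_gap":0.088},{"xyz":[0.28,0.315,0],"finger_gap":0.088},{"xyz":[0.32,0.36,0],"finger_gap":0.088}]'

```text
clock: 1.48
tool_pos: [0.4751, 0.2953, 0.3808]
orientation: [180.0, 0.0, -0.0]
force: [1.2, 1.0, -0.9]
opening: 0.0875
gripper_force: 0.0
```

Call:
drive_effector --rows '[{"xyz":[0.04,0.045,0],"finger_gap":0.088},{"xyz":[0.06,0.09,0],"finger_gap":0.088},{"xyz":[0.06,0.09,0],"finger_gap":0.088},{"xyz":[0.06,0.09,0],"finger_gap":0.088}]'

```text
clock: 1.98
tool_pos: [0.5343, 0.207, 0.3808]
orientation: [180.0, 0.1, -0.1]
force: [-0.4, 0.0, 0.3]
opening: 0.0876
gripper_force: 0.0
```

Add to h.py:
```python
def shot(name,tag):
    o=ctrl.get_obs(); s=imaging.snapshot(name); np.savez(f"pics/{tag}.npz",**s,**{"obs_"+k:v for k,v in o.items()})
    cv2.imwrite(f"pics/{tag}.png",s["frame"][...,::-1]); return s,o
def load(tag):
    d=dict(np.load(f"pics/{tag}.npz")); return d,{k[4:]:v for k,v in d.items() if k.startswith("obs_")}
```

Run:
```python
from h import *
s,o=shot("wrist","w1"); print(o["tool_pos"],o["orientation"],np.round(s["T_tool_cam"],3).tolist(),s["fovy"],s["k1"])
P=cloud(s,o); m=P[...,2]>.07
v,u=np.nonzero(m); print(len(u), u.min(),u.max(),v.min(),v.max()) if len(u) else 0
```

```text
[0.53428853 0.20699003 0.38083935] [ 1.79981933e+02  5.77303540e-02 -6.73819359e-02] [[-0.001, -0.95, -0.311, 0.085], [1.0, -0.0, -0.001, -0.001], [0.001, -0.311, 0.95, -0.134], [0.0, 0.0, 0.0, 1.0]] 67.59827277874624 -0.009258382331367483
163266 0 639 0 479
```

View pics/w1.png

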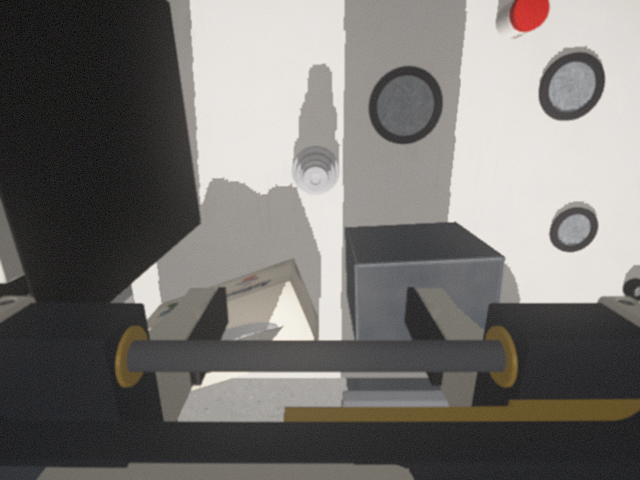

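The wrist view shows the stack at (316,170) with the plunger head lowest in the picture, around (316,178). The base nest is at (406,104), the drawers are to the right and the binder to the left. I'll take a second, lower view and triangulate.

Call:
drive_effector --rows '[{"xyz":[0,0,0.06],"finger_gap":0.088},{"xyz":[0.0,0,0.12],"finger_gap":0.088},{"xyz":[0,0,0.15],"finger_gap":0.088},{"xyz":[0,0,0.15],"finger_gap":0.088}]'

```text
clock: 2.52
tool_pos: [0.5328, 0.2075, 0.2293]
orientation: [179.8, 0.2, 0.1]
force: [1.3, -0.3, 1.0]
opening: 0.0875
gripper_force: 0.0
```

Run:
```python
from h import *
shot("wrist","w2"); C=[]
for t in("w1","w2"):
    s,o=load(t); P=cloud(s,o); X=P.reshape(-1,3)
    near=(np.abs(P[...,0]-.556)<.045)&(np.abs(P[...,1]-.207)<.045)
    for n,a,b in(("base",.010,.028),("body top",.05,.0585),("collar",.066,.079),("head",.087,.10)):
        m=(near&(P[...,2]>a)&(P[...,2]<b)).astype(np.uint8)
        cs,_=cv2.findContours(m,cv2.RETR_EXTERNAL,cv2.CHAIN_APPROX_NONE)
        if not cs: continue
        c=max(cs,key=cv2.contourArea)[:,0]; e=cv2.fitEllipse(c); z=np.nanmedian(P[...,2][m>0])
        print(t,n,np.round(e[0]+e[1],1),"z",round(float(z),4),"plane",np.round(fitc(plane(s,c,{"base":.02,"body top":.056,"collar":.072,"head":.0935}[n],o)),4), "median xy",np.round(np.nanmedian(P[m>0],axis=0),4))
        if n=="head": C.append((s,e[0],o))
print(tri(C)); 
T=dict(np.load("pics/top0.npz")); P=cloud(T); near=(np.abs(P[...,0]-.556)<.045)&(np.abs(P[...,1]-.207)<.045)
m=(near&(P[...,2]>.087)).astype(np.uint8); c=max(cv2.findContours(m,0,1)[0],key=cv2.contourArea)[:,0]; e=cv2.fitEllipse(c); print("top",e[0],fitc(plane(T,c,.0935)))
print(tri(C+[(T,e[0],None)]))
```

```text
w1 base [314.8 171.7  44.9  47.5] z 0.021 plane [0.5557 0.2095 0.0308] median xy [0.5745 0.2091 0.021 ]
w1 body top [314.8 174.1  40.   40.4] z 0.0569 plane [0.557  0.2093 0.0255] median xy [0.5652 0.2091 0.0569]
w1 collar [314.7 177.1  30.4  32.2] z 0.0728 plane [0.5562 0.2093 0.0187] median xy [0.5682 0.2096 0.0728]
w1 head [314.7 178.7  26.6  27.1] z 0.0945 plane [0.557  0.2093 0.0157] median xy [0.5571 0.209  0.0945]
w2 base [314.5 190.9  64.4  69.7] z 0.0211 plane [0.556  0.2091 0.0308] median xy [0.5776 0.2088 0.0211]
w2 body top [314.6 196.6  55.4  57.4] z 0.0569 plane [0.5562 0.2091 0.0241] median xy [0.5695 0.2088 0.0569]
w2 collar [314.6 201.6  45.6  49.1] z 0.0729 plane [0.5566 0.2091 0.0186] median xy [0.5694 0.2096 0.0729]
w2 head [314.6 205.1  41.1  41.4] z 0.0945 plane [0.5571 0.209  0.016 ] median xy [0.5577 0.2087 0.0945]
(array([0.5567131 , 0.20914535, 0.09039009]), [0.00013182676346337925, 0.00013182676346333854])
top (182.84814453125, 227.44686889648438) (np.float64(0.5563443095837342), np.float64(0.2068870236173379), np.float64(0.015464046346924566))
(array([0.55638235, 0.20889074, 0.08740357]), [0.0004142198557298886, 0.00035355215308130466, 0.0006872657245419197])
```

View pics/w2.png

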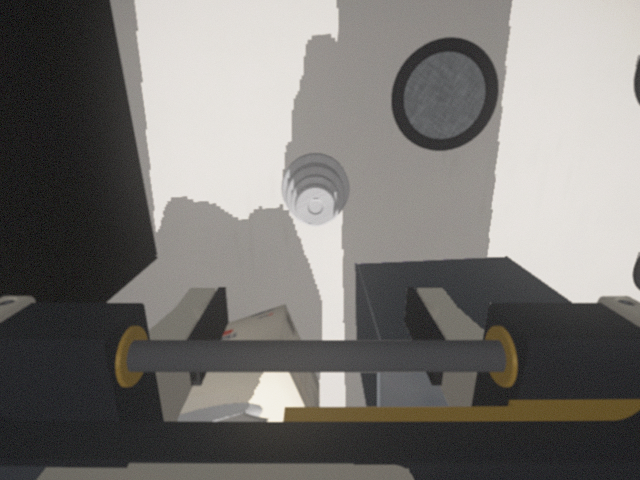

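The second view has the head at (315,205) and the stack axis on column 315. The wrist camera puts the stack at about (0.557, 0.209). I'll check the reading noise, the finger midpoint and the nests.

Run:
```python
from h import *
L=[]
for i in range(6):
    s,o=shot("wrist","w3"); L.append(np.r_[o["tool_pos"],o["orientation"]])
L=np.array(L); print(np.round(L,4)); print(L.mean(0).round(4)); print(s["cx"],s["cy"])
s,_=load("w3"); g=s["frame"].max(2).astype(int); print("row 310",g[310,190:240].tolist(),g[310,395:450].tolist())
for t in("w1","w2","w3"):
    s,o=load(t); o=dict(o)
    if t=="w3": o["tool_pos"]=L[:,:3].mean(0); o["orientation"]=[180,L[:,4].mean(),L[:,5].mean()]
    m=(s["frame"].max(2)<60).astype(np.uint8); cs,h=cv2.findContours(m,cv2.RETR_CCOMP,cv2.CHAIN_APPROX_NONE)
    for c in cs:
        a=cv2.contourArea(c)
        if 900<a<30000 and c[:,0,1].max()<290:
            e=cv2.fitEllipse(c); 
            if e[1][0]/e[1][1]>.7: print(t,np.round(e[0]+e[1],1),np.round(fitc(plane(s,c[:,0],.008,o)),4))
```

```text
[[ 5.341000e-01  2.080000e-01  2.315000e-01  1.799288e+02  5.090000e-02
   1.034000e-01]
 [ 5.348000e-01  2.083000e-01  2.328000e-01 -1.799839e+02 -7.270000e-02
   9.680000e-02]
 [ 5.351000e-01  2.083000e-01  2.334000e-01 -1.799318e+02 -1.304000e-01
   7.930000e-02]
 [ 5.352000e-01  2.082000e-01  2.336000e-01 -1.799030e+02 -1.540000e-01
   6.270000e-02]
 [ 5.352000e-01  2.080000e-01  2.335000e-01 -1.798972e+02 -1.494000e-01
   4.350000e-02]
 [ 5.350000e-01  2.078000e-01  2.333000e-01 -1.799034e+02 -1.299000e-01
   2.880000e-02]]
[ 5.349000e-01  2.081000e-01  2.330000e-01 -1.199484e+02 -9.760000e-02
  6.910000e-02]
315.91809752352975 240.47269479312203
row 310 [121, 121, 120, 125, 123, 123, 124, 126, 124, 122, 120, 124, 117, 109, 89, 69, 57, 51, 54, 46, 55, 48, 50, 51, 51, 52, 47, 55, 56, 53, 49, 50, 52, 53, 44, 57, 60, 99, 132, 145, 147, 148, 147, 152, 146, 149, 154, 146, 148, 147] [64, 61, 61, 59, 60, 58, 64, 60, 61, 60, 55, 51, 46, 48, 50, 43, 39, 39, 47, 37, 47, 47, 41, 48, 45, 47, 43, 45, 44, 41, 47, 44, 69, 96, 111, 118, 119, 119, 120, 117, 122, 125, 125, 125, 120, 121, 123, 121, 121, 121, 121, 119, 120, 124, 118]
w2 [444.1  93.6  98.8 113.6] [0.6411 0.0897 0.0472]
w2 [444.3  94.9  82.1  92.3] [0.6407 0.0894 0.0389]
w3 [442.8  98.1  95.6 111.9] [0.641  0.0905 0.0467]
w3 [443.7  99.6  81.   90.7] [0.6403 0.0894 0.0389]
```

Call:
drive_effector --rows '[{"xyz":[0.022,-0.001,0],"finger_gap":0.088},{"xyz":[0.022,-0.001,0.06],"finger_gap":0.088},{"xyz":[0.022,-0.001,0.11],"finger_gap":0.088},{"xyz":[0.022,-0.001,0.128],"finger_gap":0.088},{"xyz":[0.022,-0.001,0.128],"finger_gap":0.088},{"xyz":[0.022,-0.001,0.128],"finger_gap":0.088},{"xyz":[0.022,-0.001,0.128],"finger_gap":0.088}]'

```text
clock: 3.75
tool_pos: [0.5572, 0.2087, 0.1052]
orientation: [-179.9, -0.1, 0.0]
force: [-0.4, 0.4, 0.8]
opening: 0.0877
gripper_force: 0.0
```

Run:
```python
from h import *
s,o=shot("wrist","w4"); print(np.round(o["tool_pos"],4),o["force"])
```

```text
[0.5572 0.2087 0.1052] [-0.43270893  0.36845727  0.78958947]
```

View pics/w4.png

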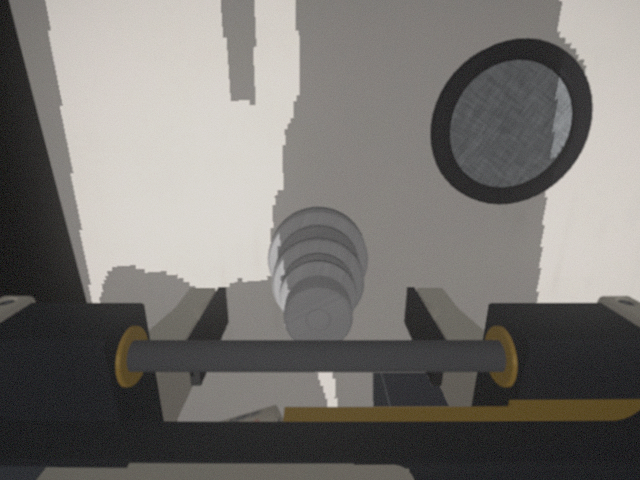

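The head is at (318,316), centred between the fingers within 1 mm. I'll nudge the gripper over and close.

Call:
drive_effector --rows '[{"xyz":[0,0.0007,0],"finger_gap":0.088},{"xyz":[0,0.0007,0],"finger_gap":0.036},{"xyz":[0,0.0007,0],"finger_gap":0.036},{"xyz":[0,0.0007,0],"finger_gap":0.036},{"xyz":[0,0.0007,0],"finger_gap":0.036},{"xyz":[0,0.0007,0],"finger_gap":0.0}]'

```text
clock: 4.55
tool_pos: [0.5565, 0.2074, 0.1035]
orientation: [180.0, 0.0, 0.0]
force: [0.7, -0.0, -0.3]
opening: 0.0432
gripper_force: 0.0
```

Call:
drive_effector --rows '[{"finger_gap":0},{"finger_gap":0},{"finger_gap":0}]'

```text
clock: 4.92
tool_pos: [0.5565, 0.2074, 0.1035]
orientation: [180.0, 0.0, 0.0]
force: [-0.4, 0.0, -0.2]
opening: 0.031
gripper_force: 30.0
```

Call:
drive_effector --rows '[{"xyz":[0,0,-0.01],"finger_gap":0},{"xyz":[0,0,-0.03],"finger_gap":0},{"xyz":[0,0,-0.055],"finger_gap":0},{"xyz":[0,0,-0.08],"finger_gap":0},{"xyz":[0,0,-0.11],"finger_gap":0},{"xyz":[0,0,-0.11],"finger_gap":0}]'

```text
clock: 5.68
tool_pos: [0.5576, 0.2081, 0.2168]
orientation: [-179.8, -0.2, 0.0]
force: [-0.2, 0.8, -2.6]
opening: 0.0311
gripper_force: 30.0
```

Call:
drive_effector --rows '[{"xyz":[0,0.04,0],"finger_gap":0},{"xyz":[0,0.10,0],"finger_gap":0},{"xyz":[0,0.16,0],"finger_gap":0},{"xyz":[0,0.22,0],"finger_gap":0},{"xyz":[0,0.28,0],"finger_gap":0},{"xyz":[0,0.34,0],"finger_gap":0},{"xyz":[0,0.39,0],"finger_gap":0},{"xyz":[0,0.42,0],"finger_gap":0}]'

```text
clock: 6.68
tool_pos: [0.5555, -0.2148, 0.2128]
orientation: [-180.0, 0.1, -0.1]
force: [-0.4, 0.3, -1.7]
opening: 0.0309
gripper_force: 30.0
```

Call:
drive_effector --rows '[{"xyz":[0,0.04,0],"finger_gap":0},{"xyz":[0,0.07,0],"finger_gap":0},{"xyz":[0,0.07,0],"finger_gap":0},{"xyz":[0,0.07,0],"finger_gap":0},{"xyz":[0,0.07,0],"finger_gap":0}]'

```text
clock: 7.3
tool_pos: [0.5564, -0.2818, 0.2134]
orientation: [-180.0, 0.0, 0.1]
force: [-0.0, 0.4, -2.0]
opening: 0.0313
gripper_force: 30.0
```

Run:
```python
from h import *
s,o=shot("wrist","w5"); print(np.round(o["tool_pos"],4),o["force"])
```

```text
[ 0.5564 -0.2818  0.2134] [-0.04859873  0.3638484  -2.04762729]
```

View pics/w5.png

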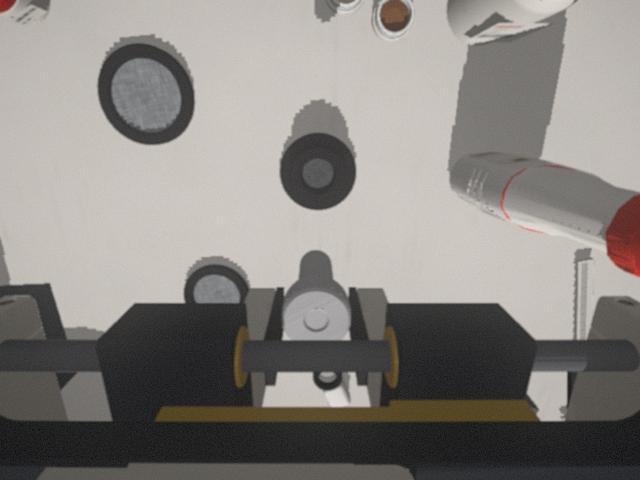

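Carrying the plunger with its head at (316,312). The stand hole is at (317,173) and the bottle is on the right. I'll measure the stand, the held plunger and the bottle clearance.

Add to h.py:
```python
def nests(s,o,z=.008):
    m=(s["frame"].max(2)<62).astype(np.uint8); cs,h=cv2.findContours(m,cv2.RETR_CCOMP,cv2.CHAIN_APPROX_NONE)
    for c in cs:
        a=cv2.contourArea(c)
        if 300<a<40000 and c[:,0,1].max()<290 and c[:,0,1].min()>1:
            e=cv2.fitEllipse(c)
            if e[1][0]/e[1][1]>.7: print(np.round(e[0]+e[1],1),z,np.round(fitc(plane(s,c[:,0],z,o)),4))
```

Run:
```python
from h import *
s,o=load("w5"); P=cloud(s,o); nests(s,o)
q=P.reshape(-1,3)
k=q[(abs(q[:,2]-.0305)<.003)&(abs(q[:,0]-.6)<.05)&(abs(q[:,1]+.28)<.05)]; print("tower top n",len(k),np.median(k,0),(k.min(0)+k.max(0))/2,np.ptp(k,axis=0))
m=((abs(P[...,2]-.0305)<.004)&(abs(P[...,0]-.6)<.05)&(abs(P[...,1]+.28)<.05)).astype(np.uint8)
for c in cv2.findContours(m,cv2.RETR_CCOMP,1)[0]:
    if len(c)>20: e=cv2.fitEllipse(c); print("c",np.round(e[0]+e[1],1),np.round(fitc(plane(s,c[:,0],.030,o)),4))
m=(s["z_map"]<.215)&(s["z_map"]>.12); v,u=np.mgrid[:480,:640]; m&=(u>270)&(u<362)&(v>285)&(v<340)
k=P[m]; k=k[k[:,2]>.195]; print("head",np.percentile(k[:,2],[5,50,95]),(k.min(0)+k.max(0))/2)
m=(u>280)&(u<350)&(v>245)&(v<290)&(P[...,2]>.1)&(P[...,2]<.2); k=P[m]; print("shaft",k.min(0),k.max(0))
k=q[(q[:,0]>.5)&(q[:,0]<.7)&(q[:,1]<-.34)&(q[:,2]>.05)]; print("bottle",np.percentile(k,[0,1,50,99],axis=0).round(3).tolist())
k=k[k[:,2]<.2];print(k[:,1].max())
C=[(s,(317.5,171),o)]
```

```text
[144.8  91.   79.1  90.5] 0.008 [ 0.6669 -0.13    0.0358]
tower top n 1846 [ 0.59878695 -0.28174477  0.03102417] [ 0.59767165 -0.28173162  0.03053795] [0.05174247 0.05142092 0.00581379]
c [317.2 174.7  58.   58.6] [ 0.5976 -0.2819  0.0256]
c [317.3 175.   34.3  34.8] [ 0.5979 -0.2819  0.0152]
head [0.19914604 0.20448828 0.22235918] [ 0.55933855 -0.28099891  0.21527634]
shaft [ 0.55840596 -0.29696045  0.13651666] [ 0.57321716 -0.26411533  0.19997898]
bottle [[0.55, -0.476, 0.05], [0.558, -0.453, 0.056], [0.588, -0.411, 0.182], [0.616, -0.341, 0.296]]
-0.40428334779152303
```

Run:
```python
from h import *
s,o=load("w5")
# head top circle and its ring: ellipse from depth mask at head-top height
P=cloud(s,o); v,u=np.mgrid[:480,:640]
m=((abs(P[...,2]-.2035)<.003)&(u>282)&(u<351)&(v>270)&(v<342)).astype(np.uint8)
c=max(cv2.findContours(m,0,1)[0],key=len)[:,0]; c=c[(c[:,1]<338)]
print(cv2.boundingRect(c), fitc(plane(s,c,.2035,o)), np.median(P[m>0],axis=0))
g=cv2.Canny(cv2.cvtColor(s["frame"],cv2.COLOR_RGB2GRAY),40,100)
k=(abs(P[...,2]-.165)<.03)&(u>290)&(u<342)&(v>245)&(v<285)
for r in (252,256,260,265,270,275,280):
    j=np.nonzero(k[r])[0]; print(r,j.min() if len(j) else None,j.max() if len(j) else None, np.round(np.nanmedian(P[r,j],axis=0),4) if len(j) else "")
```

```text
(283, 283, 68, 55) (np.float64(0.557495623963994), np.float64(-0.2812178511834115), np.float64(0.016163795549714883)) [ 0.55942657 -0.28099058  0.20437461]
252 307 323 [ 0.566  -0.2803  0.1401]
256 302 327 [ 0.5656 -0.2801  0.1462]
260 300 330 [ 0.5655 -0.2804  0.1524]
265 299 330 [ 0.5655 -0.2804  0.1601]
270 299 331 [ 0.5652 -0.2804  0.1668]
275 298 332 [ 0.5654 -0.2805  0.174 ]
280 297 334 [ 0.5711 -0.2796  0.1928]
```

Call:
drive_effector --rows '[{"xyz":[0.03,0.001,0],"finger_gap":0},{"xyz":[0.0405,0.001,0],"finger_gap":0},{"xyz":[0.0405,0.001,0.03],"finger_gap":0},{"xyz":[0.0405,0.001,0.06],"finger_gap":0},{"xyz":[0.0405,0.001,0.08],"finger_gap":0},{"xyz":[0.0405,0.001,0.09],"finger_gap":0},{"xyz":[0.0405,0.001,0.09],"finger_gap":0},{"xyz":[0.0405,0.001,0.09],"finger_gap":0}]'

```text
clock: 8.35
tool_pos: [0.5977, -0.2837, 0.1247]
orientation: [180.0, -0.1, 0.0]
force: [-0.2, 0.1, -1.8]
opening: 0.0311
gripper_force: 30.0
```

Run:
```python
from h import *
s,o=shot("wrist","w6"); print(np.round(o["tool_pos"],4),o["force"])
s,o=shot("side","s1"); 
cv2.imwrite("pics/s1c.png",cv2.resize(s["frame"][200:340,360:540,::-1],None,fx=4,fy=4))
```

```text
[ 0.5977 -0.2837  0.1247] [-0.24071242  0.06041141 -1.81290151]
```

View pics/s1c.png

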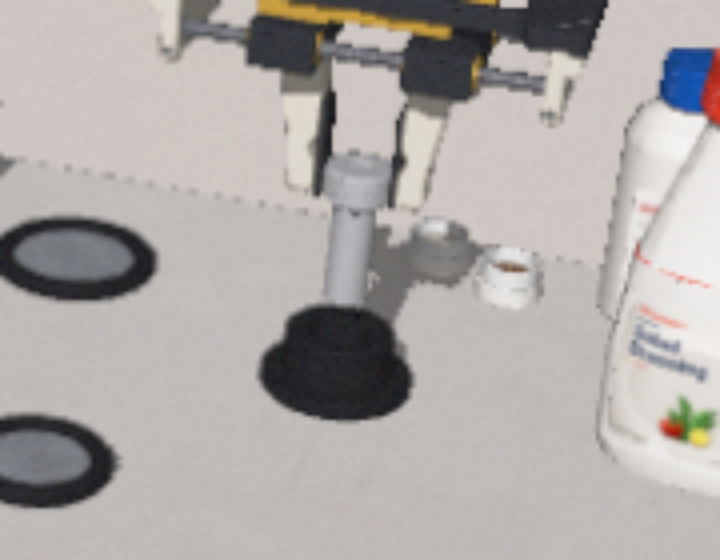

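The plunger hangs upright over the tower, at about (345,300) in the crop. I'll lower it into the hole.

Call:
drive_effector --rows '[{"xyz":[0,0,0.01],"finger_gap":0},{"xyz":[0,0,0.02],"finger_gap":0},{"xyz":[0,0,0.028],"finger_gap":0},{"xyz":[0,0,0.034],"finger_gap":0},{"xyz":[0,0,0.0355],"finger_gap":0},{"xyz":[0,0,0.0355],"finger_gap":0},{"xyz":[0,0,0.0355],"finger_gap":0}]'

```text
clock: 9.32
tool_pos: [0.5973, -0.2836, 0.0884]
orientation: [180.0, -0.0, 0.0]
force: [0.2, 0.1, -1.9]
opening: 0.031
gripper_force: 30.0
```

Call:
drive_effector --rows '[{"xyz":[0,0,0.0005],"finger_gap":0},{"xyz":[0,0,0.001],"finger_gap":0},{"xyz":[0,0,0.0015],"finger_gap":0},{"xyz":[0,0,0.0015],"finger_gap":0}]'

```text
clock: 9.82
tool_pos: [0.597, -0.2836, 0.0865]
orientation: [-180.0, 0.0, 0.0]
force: [-0.3, 0.1, -2.3]
opening: 0.0309
gripper_force: 30.0
```

Call:
drive_effector --rows '[{"xyz":[0,0,0.0004],"finger_gap":0},{"xyz":[0,0,0.0008],"finger_gap":0},{"xyz":[0,0,0.0008],"finger_gap":0}]'

```text
clock: 10.2
tool_pos: [0.597, -0.2836, 0.0857]
orientation: [-180.0, 0.0, 0.0]
force: [0.0, -0.1, -1.2]
opening: 0.0309
gripper_force: 30.0
```

Call:
drive_effector --rows '[{"xyz":[0,0,0.0004],"finger_gap":0},{"xyz":[0,0,0.0008],"finger_gap":0},{"xyz":[0,0,0.0008],"finger_gap":0}]'

```text
clock: 10.58
tool_pos: [0.597, -0.2836, 0.0849]
orientation: [-180.0, 0.0, 0.0]
force: [-0.6, -0.4, -2.5]
opening: 0.0312
gripper_force: 30.0
```

Call:
drive_effector --rows '[{"xyz":[0,0,0.0004],"finger_gap":0},{"xyz":[0,0,0.0008],"finger_gap":0},{"xyz":[0,0,0.0008],"finger_gap":0}]'

```text
clock: 10.95
tool_pos: [0.5972, -0.2836, 0.0846]
orientation: [180.0, -0.0, 0.0]
force: [-1.3, 1.2, 2.0]
opening: 0.031
gripper_force: 30.0
```

Call:
drive_effector --rows '[{"xyz":[0,0,0.0003],"finger_gap":0},{"xyz":[0,0,0.0006],"finger_gap":0},{"xyz":[0,0,0.0006],"finger_gap":0}]'

```text
clock: 11.32
tool_pos: [0.5975, -0.2837, 0.0845]
orientation: [180.0, -0.1, 0.0]
force: [-0.8, 1.4, 6.6]
opening: 0.0314
gripper_force: 30.0
```

Contact, with the plunger seated on the hole floor. Now release, rise and go back to the stack.

Call:
drive_effector --rows '[{"xyz":[0,0,-0.0004],"finger_gap":0},{"xyz":[0,0,-0.0004],"finger_gap":0.05},{"xyz":[0,0,-0.0004],"finger_gap":0.06},{"xyz":[0,0,-0.0004],"finger_gap":0.06},{"xyz":[0,0,-0.02],"finger_gap":0.06},{"xyz":[0,0,-0.06],"finger_gap":0.07},{"xyz":[0,0,-0.11],"finger_gap":0.088},{"xyz":[-0.04,-0.03,-0.12],"finger_gap":0.088}]'

```text
clock: 12.32
tool_pos: [0.5601, -0.2549, 0.2067]
orientation: [179.9, -0.3, -0.0]
force: [-0.7, 1.2, -0.7]
opening: 0.0838
gripper_force: 0.0
```

Call:
drive_effector --rows '[{"xyz":[0,-0.06,0],"finger_gap":0.088},{"xyz":[0,-0.12,0],"finger_gap":0.088},{"xyz":[0,-0.18,0],"finger_gap":0.088},{"xyz":[0,-0.24,0],"finger_gap":0.088},{"xyz":[0,-0.30,0],"finger_gap":0.088},{"xyz":[0,-0.36,0],"finger_gap":0.088},{"xyz":[0,-0.41,0],"finger_gap":0.088},{"xyz":[-0.02,-0.46,0],"finger_gap":0.088}]'

```text
clock: 13.32
tool_pos: [0.5371, 0.2083, 0.2032]
orientation: [180.0, -0.0, -0.0]
force: [0.8, 0.4, -0.1]
opening: 0.0875
gripper_force: 0.0
```

Call:
drive_effector --rows '[{"finger_gap":0.088},{"finger_gap":0.088},{"finger_gap":0.088}]'

```text
clock: 13.7
tool_pos: [0.5372, 0.2055, 0.2036]
orientation: [180.0, 0.0, -0.1]
force: [-1.1, -0.2, 0.2]
opening: 0.0874
gripper_force: 0.0
```

Add to h.py:
```python
def rings(s,o,xy,levels,w=.06):
    P=cloud(s,o); near=(np.abs(P[...,0]-xy[0])<w)&(np.abs(P[...,1]-xy[1])<w)
    for z in levels:
        m=(near&(abs(P[...,2]-.001-z)<.0035)).astype(np.uint8)
        for c in cv2.findContours(m,cv2.RETR_CCOMP,cv2.CHAIN_APPROX_NONE)[0]:
            if cv2.contourArea(c)>150:
                e=cv2.fitEllipse(c[:,0]); print("lvl",z,np.round(e[0]+e[1],1),np.round(fitc(plane(s,c[:,0],z,o)),4),"z",np.round(np.nanmedian(P[...,2][m>0]),4))
```

Run:
```python
from h import *
s,o=shot("wrist","w7"); print(np.round(o["tool_pos"],4),o["force"]); rings(s,o,(.557,.209),[.02,.056,.072],.045); nests(s,o)
```

```text
[0.5372 0.2055 0.2036] [-1.10296848 -0.21402998  0.1609014 ]
lvl 0.02 [312.8 201.9  69.1  73.5] [0.5559 0.2091 0.0307] z 0.0211
lvl 0.056 [312.6 209.3  59.8  60.4] [0.5556 0.2091 0.0241] z 0.0571
lvl 0.072 [312.5 213.   50.9  51.7] [0.5567 0.2089 0.0198] z 0.073
lvl 0.072 [312.5 213.3  28.2  29.3] [0.5568 0.2089 0.0111] z 0.073
[451.8  97.5 106.9 122.7] 0.008 [0.641  0.0895 0.0476]
[451.7  99.   87.   98.4] 0.008 [0.6406 0.0894 0.0385]
```

View pics/w7.png

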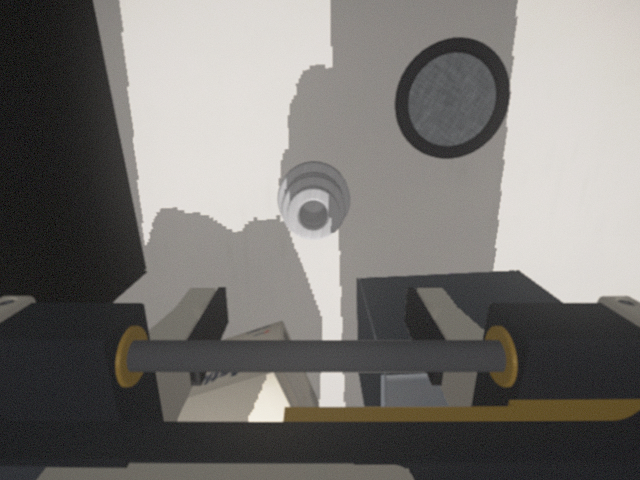

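Plunger gone; the collar ring is at (312,213) with the stack undisturbed. Next, grasp the collar.

Call:
drive_effector --rows '[{"xyz":[0.0196,-0.0026,0],"finger_gap":0.088},{"xyz":[0.0196,-0.0026,0.05],"finger_gap":0.088},{"xyz":[0.0196,-0.0026,0.095],"finger_gap":0.088},{"xyz":[0.0196,-0.0026,0.116],"finger_gap":0.088},{"xyz":[0.0196,-0.0026,0.116],"finger_gap":0.06},{"xyz":[0.0196,-0.0026,0.116],"finger_gap":0.05},{"xyz":[0.0196,-0.0026,0.116],"finger_gap":0.05},{"xyz":[0.0196,-0.0026,0.116],"finger_gap":0.05}]'

```text
clock: 14.75
tool_pos: [0.557, 0.2093, 0.0886]
orientation: [-179.9, -0.1, 0.0]
force: [-0.2, 0.1, -0.6]
opening: 0.0537
gripper_force: 0.0
```

Run:
```python
from h import *
s,o=shot("wrist","w8"); print(np.round(o["tool_pos"],4),o["force"]); rings(s,o,(.557,.209),[.072],.045)
```

```text
[0.557  0.2093 0.0886] [-0.18771711  0.14641377 -0.55761305]
lvl 0.072 [357.1 262.2  47.7  79.7] [0.5578 0.1743 0.0108] z 0.073
lvl 0.072 [285.3 245.1  59.2 119.8] [0.5577 0.2464 0.0108] z 0.073
lvl 0.072 [318.7 307.9  70.   85.7] [0.5584 0.2088 0.0193] z 0.073
lvl 0.072 [318.8 311.   39.6  46.2] [0.5572 0.2087 0.0107] z 0.073
```

View pics/w8.png

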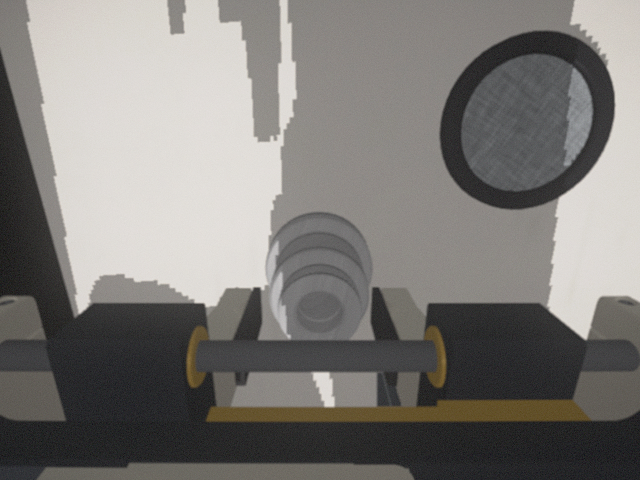

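The collar centre is at column 319 against a finger midpoint of 316, so I'll shift 1.2 mm, close and lift.

Call:
drive_effector --rows '[{"xyz":[0,0.0012,0.0012],"finger_gap":0.05},{"xyz":[0,0.0012,0.0012],"finger_gap":0.05},{"xyz":[0,0.0012,0.0012],"finger_gap":0.0},{"xyz":[0,0.0012,0.0012],"finger_gap":0},{"xyz":[0,0.0012,0.0012],"finger_gap":0},{"xyz":[0,0.0012,0.0012],"finger_gap":0}]'

```text
clock: 15.55
tool_pos: [0.5566, 0.2078, 0.0863]
orientation: [180.0, 0.0, 0.0]
force: [0.6, -0.2, -0.6]
opening: 0.0389
gripper_force: 30.0
```

Call:
drive_effector --rows '[{"xyz":[0,0,-0.004],"finger_gap":0},{"xyz":[0,0,-0.01],"finger_gap":0},{"xyz":[0,0,-0.025],"finger_gap":0},{"xyz":[0,0,-0.05],"finger_gap":0},{"xyz":[0,0,-0.09],"finger_gap":0},{"xyz":[0,0,-0.09],"finger_gap":0}]'

```text
clock: 16.3
tool_pos: [0.5585, 0.209, 0.1811]
orientation: [-179.8, -0.4, 0.0]
force: [0.6, 0.8, -0.7]
opening: 0.039
gripper_force: 30.0
```

Call:
drive_effector --rows '[{"xyz":[0,0.05,0],"finger_gap":0},{"xyz":[0,0.11,0],"finger_gap":0},{"xyz":[0,0.17,0],"finger_gap":0},{"xyz":[0,0.23,0],"finger_gap":0},{"xyz":[-0.02,0.29,0],"finger_gap":0},{"xyz":[-0.06,0.33,0],"finger_gap":0},{"xyz":[-0.10,0.36,0],"finger_gap":0},{"xyz":[-0.127,0.386,0],"finger_gap":0}]'

```text
clock: 17.3
tool_pos: [0.4275, -0.1793, 0.1766]
orientation: [-180.0, 0.0, -0.0]
force: [0.1, -0.1, -1.5]
opening: 0.0392
gripper_force: 30.0
```

Call:
drive_effector --rows '[{"finger_gap":0},{"finger_gap":0},{"finger_gap":0},{"finger_gap":0}]'

```text
clock: 17.8
tool_pos: [0.4301, -0.1777, 0.1762]
orientation: [-180.0, 0.0, 0.1]
force: [0.5, -0.7, -0.9]
opening: 0.039
gripper_force: 30.0
```

Run:
```python
from h import *
s,o=shot("wrist","w9"); print(np.round(o["tool_pos"],4),o["force"]); nests(s,o)
print("held"); zt=o["tool_pos"][2]-.0303+.016; x,y,z=o["tool_pos"]; rings(s,o,(x,y),[zt],.04); rings(s,o,(.469,-.178),[.0035,.0075],.05)
```

```text
[ 0.4301 -0.1777  0.1762] [ 0.49896374 -0.67488472 -0.87254194]
held
lvl 0.1619217917052166 [314.9 307.   64.  131.8] [ 0.4359 -0.1766  0.0235] z 0.1629
lvl 0.1619217917052166 [315.4 312.5  40.   46.9] [ 0.4308 -0.1767  0.0107] z 0.1629
lvl 0.0035 [314.1 181.   59.1  59.6] [ 0.4675 -0.1752  0.0253] z 0.002
lvl 0.0035 [317.8 174.2 133.6 137.4] [ 0.4706 -0.1783  0.056 ] z 0.002
lvl 0.0035 [314.3 179.8  83.5  84.6] [ 0.4678 -0.1754  0.0358] z 0.002
lvl 0.0075 [314.  180.   80.8  81. ] [ 0.4683 -0.1752  0.0341] z 0.008
```

View pics/w9.png

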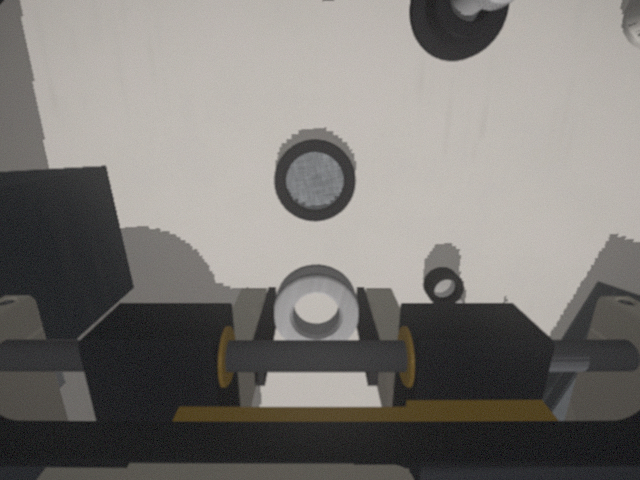

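The held collar's bore is at (315,312), the nest at (314,180) and the loupe well clear at (443,286). I'll lower it.

Call:
drive_effector --rows '[{"xyz":[0.03,-0.0014,0],"finger_gap":0},{"xyz":[0.0374,-0.0014,0.03],"finger_gap":0},{"xyz":[0.0374,-0.0014,0.07],"finger_gap":0},{"xyz":[0.0374,-0.0014,0.105],"finger_gap":0},{"xyz":[0.0374,-0.0014,0.125],"finger_gap":0},{"xyz":[0.0374,-0.0014,0.13],"finger_gap":0},{"xyz":[0.0374,-0.0014,0.13],"finger_gap":0},{"xyz":[0.0374,-0.0014,0.13],"finger_gap":0}]'

```text
clock: 18.85
tool_pos: [0.4678, -0.1767, 0.0473]
orientation: [180.0, -0.1, 0.0]
force: [-0.7, 0.3, -1.0]
opening: 0.0392
gripper_force: 30.0
```

Run:
```python
from h import *
s,o=shot("side","s2"); print(o["tool_pos"])
cv2.imwrite("pics/s2c.png",cv2.resize(s["frame"][250:370,300:460,::-1],None,fx=4,fy=4))
```

```text
[ 0.4677796  -0.17674987  0.04728038]
```

View pics/s2c.png

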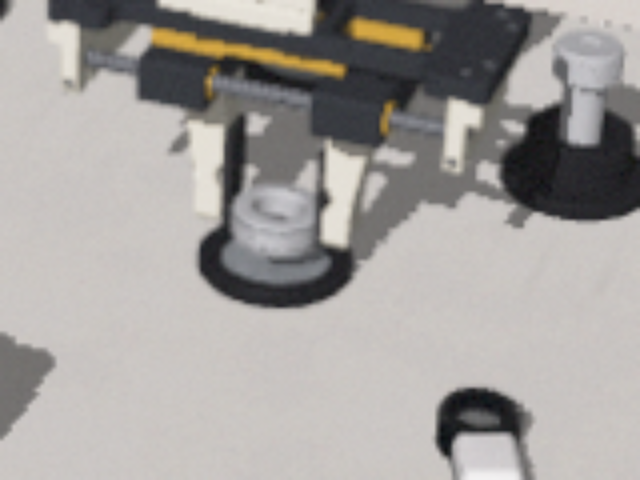

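The collar hovers over its recess at (275,240) in the crop, and the plunger stands upright in its stand. Final descent.

Call:
drive_effector --rows '[{"xyz":[0,0,0.005],"finger_gap":0},{"xyz":[0,0,0.009],"finger_gap":0},{"xyz":[0,0,0.011],"finger_gap":0},{"xyz":[0,0,0.0115],"finger_gap":0},{"xyz":[0,0,0.0115],"finger_gap":0},{"xyz":[0,0,0.0115],"finger_gap":0}]'

```text
clock: 19.65
tool_pos: [0.4671, -0.1768, 0.0349]
orientation: [180.0, -0.0, 0.0]
force: [0.2, -0.3, -1.2]
opening: 0.0388
gripper_force: 30.0
```

Call:
drive_effector --rows '[{"xyz":[0,0,0.0004],"finger_gap":0},{"xyz":[0,0,0.0008],"finger_gap":0},{"xyz":[0,0,0.0008],"finger_gap":0}]'

```text
clock: 20.02
tool_pos: [0.4671, -0.1768, 0.0342]
orientation: [180.0, -0.0, 0.0]
force: [0.1, 0.8, 3.6]
opening: 0.0387
gripper_force: 30.0
```

Call:
drive_effector --rows '[{"xyz":[0,0,0.0003],"finger_gap":0},{"xyz":[0,0,0.0006],"finger_gap":0},{"xyz":[0,0,0.0006],"finger_gap":0}]'

```text
clock: 20.4
tool_pos: [0.4671, -0.1768, 0.0342]
orientation: [180.0, -0.0, 0.0]
force: [-3.3, 2.1, 10.3]
opening: 0.039
gripper_force: 30.0
```

Call:
drive_effector --rows '[{"xyz":[0,0,-0.0007],"finger_gap":0},{"xyz":[0,0,-0.0007],"finger_gap":0.05},{"xyz":[0,0,-0.0007],"finger_gap":0.06},{"xyz":[0,0,-0.0007],"finger_gap":0.06},{"xyz":[0,0,-0.02],"finger_gap":0.06},{"xyz":[0,0,-0.07],"finger_gap":0.07},{"xyz":[0,0,-0.12],"finger_gap":0.088},{"xyz":[0.03,-0.03,-0.16],"finger_gap":0.088}]'

```text
clock: 21.4
tool_pos: [0.4962, -0.1475, 0.1957]
orientation: [-180.0, -0.1, -0.1]
force: [1.0, 0.2, -1.1]
opening: 0.084
gripper_force: 0.0
```

Call:
drive_effector --rows '[{"xyz":[0.03,-0.05,0],"finger_gap":0.088},{"xyz":[0.05,-0.11,0],"finger_gap":0.088},{"xyz":[0.05,-0.17,0],"finger_gap":0.088},{"xyz":[0.05,-0.23,0],"finger_gap":0.088},{"xyz":[0.04,-0.29,0],"finger_gap":0.088},{"xyz":[0.04,-0.34,0],"finger_gap":0.088},{"xyz":[0.04,-0.355,0],"finger_gap":0.088},{"xyz":[0.04,-0.355,0],"finger_gap":0.088}]'

```text
clock: 22.4
tool_pos: [0.5367, 0.2089, 0.1931]
orientation: [180.0, 0.0, 0.1]
force: [-0.2, -0.5, 0.5]
opening: 0.0876
gripper_force: 0.0
```

Call:
drive_effector --rows '[{"finger_gap":0.088},{"finger_gap":0.088}]'

```text
clock: 22.65
tool_pos: [0.537, 0.207, 0.1935]
orientation: [180.0, 0.0, -0.1]
force: [-0.0, 0.5, 0.1]
opening: 0.0877
gripper_force: 0.0
```

Run:
```python
from h import *
s,o=shot("wrist","w10"); print(np.round(o["tool_pos"],4),o["force"]); rings(s,o,(.557,.209),[.02,.056,.059],.045); nests(s,o)
```

```text
[0.537  0.207  0.1935] [-0.00767308  0.49659664  0.13440298]
lvl 0.02 [314.5 204.1  71.3  75.5] [0.5559 0.209  0.0307] z 0.0211
lvl 0.056 [314.5 210.7  64.6  65.7] [0.5567 0.209  0.0256] z 0.0573
lvl 0.056 [314.9 211.4  27.1  30. ] [0.5567 0.2086 0.0112] z 0.0573
lvl 0.059 [314.4 211.   62.3  63.9] [0.5572 0.209  0.0245] z 0.0575
lvl 0.059 [314.5 212.3  28.2  29.2] [0.5568 0.209  0.0111] z 0.0575
[457.9  96.4 110.4 126.9] 0.008 [0.641  0.0895 0.0477]
[457.8  98.   89.4 101.3] 0.008 [0.6405 0.0895 0.0384]
```

Call:
drive_effector --rows '[{"xyz":[0.0197,-0.0005,0],"finger_gap":0.088},{"xyz":[0.0197,-0.0005,0.05],"finger_gap":0.088},{"xyz":[0.0197,-0.0005,0.1],"finger_gap":0.088},{"xyz":[0.0197,-0.0005,0.125],"finger_gap":0.088},{"xyz":[0.0197,-0.0005,0.1365],"finger_gap":0.088},{"xyz":[0.0197,-0.0005,0.1365],"finger_gap":0.062},{"xyz":[0.0197,-0.0005,0.1365],"finger_gap":0.062},{"xyz":[0.0197,-0.0005,0.1365],"finger_gap":0.062}]'

```text
clock: 23.7
tool_pos: [0.5573, 0.2092, 0.0583]
orientation: [-179.9, -0.1, 0.0]
force: [-0.4, -0.1, 0.4]
opening: 0.0647
gripper_force: 0.0
```

Add to h.py:
```python
def mid(s,z,o,row=310):
    """columns of the dark pads' inner edges at a row, their middle, and held/target ring column"""
    g=cv2.GaussianBlur(s["frame"].max(2),(3,1),0)[row].astype(int)
    d=np.diff(g); 
    return [(int(i),int(d[i])) for i in np.nonzero(abs(d)>18)[0] if 180<i<450]
```

Run:
```python
from h import *
s,o=shot("wrist","w11"); print(np.round(o["tool_pos"],4),o["force"]); rings(s,o,(.557,.209),[.059],.035); print(mid(s,0,o,292),mid(s,0,o,300))
```

```text
[0.5573 0.2092 0.0583] [-0.38425482 -0.13768463  0.40473986]
lvl 0.059 [318.3 375.2   5.5  55.7] [0.5424 0.2088 0.0099] z 0.0575
lvl 0.059 [318.7 312.7  67.6 116.7] [0.5636 0.2087 0.0195] z 0.0575
[(210, -24), (211, -31), (212, -24), (247, 27), (248, 47), (249, 47), (250, 28), (267, -25), (268, -30), (269, -20), (382, -27), (383, -24)] [(205, -21), (206, -32), (207, -27), (248, 43), (249, 56), (250, 37), (265, -26), (266, -19), (381, -23), (382, -29), (383, -20), (396, 19)]
```

The body's axis is on column 318.5 against a finger midpoint of 316. Shift 1.3 mm, close and lift gently.

Call:
drive_effector --rows '[{"xyz":[0,0.0013,0.001],"finger_gap":0.062},{"xyz":[0,0.0013,0.001],"finger_gap":0.062},{"xyz":[0,0.0013,0.001],"finger_gap":0.0},{"xyz":[0,0.0013,0.001],"finger_gap":0},{"xyz":[0,0.0013,0.001],"finger_gap":0},{"xyz":[0,0.0013,0.001],"finger_gap":0}]'

```text
clock: 24.5
tool_pos: [0.5567, 0.2075, 0.056]
orientation: [-180.0, -0.0, 0.0]
force: [0.1, 1.4, -0.2]
opening: 0.0507
gripper_force: 30.0
```

Call:
drive_effector --rows '[{"xyz":[0,0,-0.003],"finger_gap":0},{"xyz":[0,0,-0.008],"finger_gap":0},{"xyz":[0,0,-0.02],"finger_gap":0},{"xyz":[0,0,-0.05],"finger_gap":0},{"xyz":[0,0,-0.09],"finger_gap":0},{"xyz":[0,0,-0.12],"finger_gap":0},{"xyz":[0,0,-0.12],"finger_gap":0},{"xyz":[0,0,-0.12],"finger_gap":0}]'

```text
clock: 25.5
tool_pos: [0.5558, 0.207, 0.1752]
orientation: [180.0, 0.1, -0.0]
force: [-1.2, 0.4, -6.0]
opening: 0.0506
gripper_force: 30.0
```

Call:
drive_effector --rows '[{"xyz":[0,0.04,0],"finger_gap":0},{"xyz":[0.01,0.10,0],"finger_gap":0},{"xyz":[0.02,0.16,0],"finger_gap":0},{"xyz":[0.03,0.22,0],"finger_gap":0},{"xyz":[0.04,0.27,0],"finger_gap":0},{"xyz":[0.05,0.31,0],"finger_gap":0},{"xyz":[0.055,0.337,0],"finger_gap":0},{"xyz":[0.055,0.337,0],"finger_gap":0}]'

```text
clock: 26.5
tool_pos: [0.6107, -0.1315, 0.1736]
orientation: [180.0, 0.2, -0.2]
force: [0.2, 0.5, -5.2]
opening: 0.0506
gripper_force: 30.0
```

Call:
drive_effector --rows '[{"finger_gap":0},{"finger_gap":0},{"finger_gap":0}]'

```text
clock: 26.88
tool_pos: [0.6117, -0.1287, 0.1759]
orientation: [-180.0, 0.0, 0.1]
force: [-0.3, 0.4, -5.5]
opening: 0.0504
gripper_force: 30.0
```

Run:
```python
from h import *
s,o=shot("wrist","w12"); print(np.round(o["tool_pos"],4),o["force"]); nests(s,o)
x,y,z=o["tool_pos"]; print("held"); rings(s,o,(x,y),[z,z+.003],.04); rings(s,o,(.666,-.13),[.0035,.0075],.05)
```

```text
[ 0.6117 -0.1287  0.1759] [-0.32522283  0.41301256 -5.46324241]
[487.9 237.1  67.4  78.4] 0.008 [ 0.5996 -0.2805  0.0307]
[ 63.5 188.9 102.  124.7] 0.008 [0.6415 0.0874 0.0485]
[ 64.1 190.   79.   98.6] 0.008 [0.6414 0.087  0.0379]
held
lvl 0.17594660204034882 [315.1 376.1   7.9  65.8] [ 0.5954 -0.1278  0.0107] z 0.1771
lvl 0.17594660204034882 [234.2 311.2  15.9  23.4] [ 0.6209 -0.0933  0.004 ] z 0.1771
lvl 0.17594660204034882 [323.6 309.2  67.2 146.9] [ 0.6189 -0.1321  0.023 ] z 0.1771
lvl 0.17894660204034882 [316.3 375.9   7.5  64.2] [ 0.5981 -0.1276  0.0106] z 0.1774
lvl 0.17894660204034882 [404.1 313.2   9.2  30.6] [ 0.6214 -0.1642  0.0038] z 0.1774
lvl 0.17894660204034882 [315.2 313.2  67.2 126.6] [ 0.6175 -0.1278  0.0213] z 0.1774
lvl 0.0035 [317.4 162.5  75.8  76.9] [ 0.6643 -0.129   0.0318] z 0.0046
lvl 0.0035 [317.9 157.6 127.7 131.7] [ 0.6662 -0.1295  0.0511] z 0.0046
lvl 0.0075 [317.4 161.5 100.3 102. ] [ 0.6647 -0.129   0.0416] z 0.0074
```

View pics/w12.png

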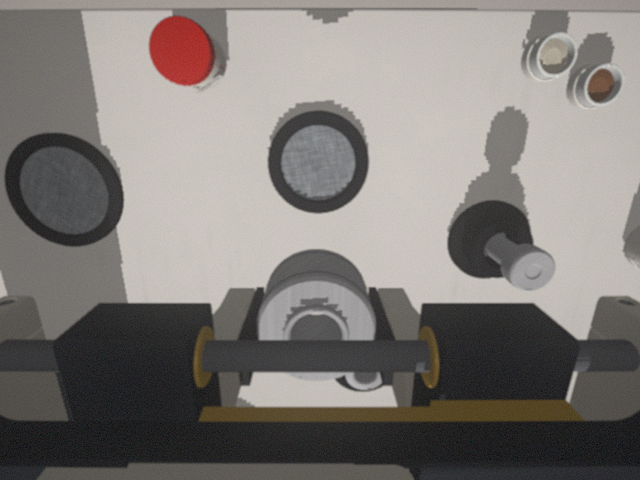

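The nest is at (317,161), with the held body centred on column 316 and both jar and plunger clear. Move over and lower.

Call:
drive_effector --rows '[{"xyz":[0.04,0.0013,0],"finger_gap":0},{"xyz":[0.0527,0.0013,0.03],"finger_gap":0},{"xyz":[0.0527,0.0013,0.07],"finger_gap":0},{"xyz":[0.0527,0.0013,0.1],"finger_gap":0},{"xyz":[0.0527,0.0013,0.12],"finger_gap":0},{"xyz":[0.0527,0.0013,0.124],"finger_gap":0},{"xyz":[0.0527,0.0013,0.124],"finger_gap":0},{"xyz":[0.0527,0.0013,0.124],"finger_gap":0}]'

```text
clock: 27.92
tool_pos: [0.6653, -0.1308, 0.0534]
orientation: [180.0, -0.1, 0.0]
force: [0.7, -0.1, -4.5]
opening: 0.0502
gripper_force: 30.0
```

Run:
```python
from h import *
s,o=shot("side","s3"); print(o["tool_pos"])
cv2.imwrite("pics/s3c.png",cv2.resize(s["frame"][200:320,310:470,::-1],None,fx=4,fy=4))
```

```text
[ 0.66528845 -0.13075775  0.0533701 ]
```

View pics/s3c.png

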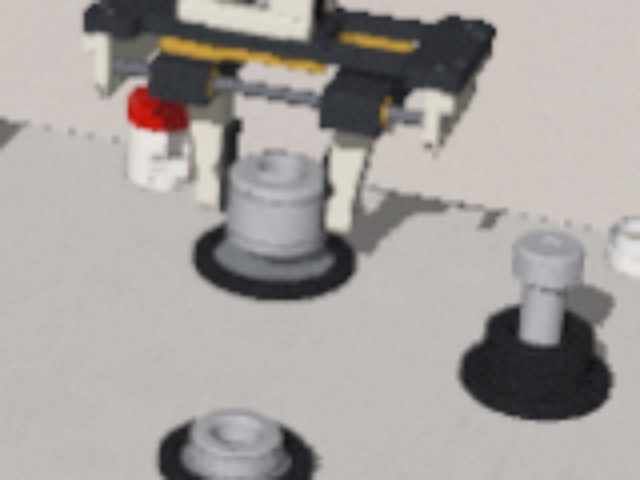

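The body hovers inside the ring at (275,245) in the crop, and the collar sits flat in its nest. Final descent.

Call:
drive_effector --rows '[{"xyz":[0,0,0.005],"finger_gap":0},{"xyz":[0,0,0.009],"finger_gap":0},{"xyz":[0,0,0.0112],"finger_gap":0},{"xyz":[0,0,0.012],"finger_gap":0},{"xyz":[0,0,0.012],"finger_gap":0},{"xyz":[0,0,0.012],"finger_gap":0}]'

```text
clock: 28.72
tool_pos: [0.6644, -0.1309, 0.04]
orientation: [180.0, -0.0, 0.0]
force: [-0.7, -0.0, -3.6]
opening: 0.0507
gripper_force: 30.0
```

Call:
drive_effector --rows '[{"xyz":[0,0,0.0004],"finger_gap":0},{"xyz":[0,0,0.0008],"finger_gap":0},{"xyz":[0,0,0.0008],"finger_gap":0}]'

```text
clock: 29.1
tool_pos: [0.6644, -0.1309, 0.04]
orientation: [180.0, -0.0, 0.0]
force: [-4.9, 1.9, 6.4]
opening: 0.0504
gripper_force: 30.0
```

Call:
drive_effector --rows '[{"xyz":[0,0,0.0003],"finger_gap":0},{"xyz":[0,0,0.0006],"finger_gap":0},{"xyz":[0,0,0.0006],"finger_gap":0}]'

```text
clock: 29.48
tool_pos: [0.6644, -0.1309, 0.0399]
orientation: [180.0, -0.0, 0.0]
force: [-5.2, 2.8, 10.0]
opening: 0.0504
gripper_force: 30.0
```

Call:
drive_effector --rows '[{"xyz":[0,0,-0.0011],"finger_gap":0},{"xyz":[0,0,-0.0011],"finger_gap":0.06},{"xyz":[0,0,-0.0011],"finger_gap":0.068},{"xyz":[0,0,-0.0011],"finger_gap":0.068},{"xyz":[0,0,-0.02],"finger_gap":0.068},{"xyz":[0,0,-0.06],"finger_gap":0.07},{"xyz":[0,0,-0.11],"finger_gap":0.088},{"xyz":[-0.03,-0.03,-0.14],"finger_gap":0.088}]'

```text
clock: 30.48
tool_pos: [0.6365, -0.1018, 0.1824]
orientation: [180.0, -0.3, -0.1]
force: [-0.2, 0.9, -0.1]
opening: 0.0841
gripper_force: 0.0
```

Call:
drive_effector --rows '[{"xyz":[-0.02,-0.05,0],"finger_gap":0.088},{"xyz":[-0.04,-0.11,0],"finger_gap":0.088},{"xyz":[-0.06,-0.17,0],"finger_gap":0.088},{"xyz":[-0.08,-0.23,0],"finger_gap":0.088},{"xyz":[-0.1,-0.28,0],"finger_gap":0.088},{"xyz":[-0.1,-0.31,0],"finger_gap":0.088},{"xyz":[-0.1,-0.31,0],"finger_gap":0.088},{"xyz":[-0.1,-0.31,0],"finger_gap":0.088}]'

```text
clock: 31.48
tool_pos: [0.5344, 0.209, 0.1794]
orientation: [-180.0, -0.0, 0.0]
force: [-0.2, -0.4, -0.7]
opening: 0.088
gripper_force: 0.0
```

Call:
drive_effector --rows '[{"finger_gap":0.088},{"finger_gap":0.088}]'

```text
clock: 31.72
tool_pos: [0.5346, 0.2083, 0.1787]
orientation: [-180.0, -0.0, -0.1]
force: [-0.2, 0.6, 0.6]
opening: 0.0879
gripper_force: 0.0
```

Run:
```python
from h import *
s,o=shot("wrist","w13"); print(np.round(o["tool_pos"],4),o["force"]); rings(s,o,(.557,.209),[.02,.025],.045); nests(s,o)
```

```text
[0.5346 0.2083 0.1787] [-0.24538194  0.61317144  0.56735287]
lvl 0.02 [316.  201.4  77.3  78.3] [0.5567 0.2091 0.0326] z 0.0212
lvl 0.02 [316.1 204.2  25.3  25.6] [0.5554 0.209  0.0107] z 0.0212
lvl 0.025 [316.  203.9  23.9  24.2] [0.5567 0.2091 0.0099] z 0.0259
[467.   91.7 116.3 134.7] 0.008 [0.6409 0.0895 0.0479]
[466.7  93.4  93.4 106.9] 0.008 [0.6405 0.0896 0.0383]
```

Call:
drive_effector --rows '[{"xyz":[0.0221,0,0],"finger_gap":0.088},{"xyz":[0.0221,0,0.05],"finger_gap":0.088},{"xyz":[0.0221,0,0.1],"finger_gap":0.088},{"xyz":[0.0221,0,0.125],"finger_gap":0.088},{"xyz":[0.0221,0,0.135],"finger_gap":0.088},{"xyz":[0.0221,0,0.135],"finger_gap":0.082},{"xyz":[0.0221,0,0.135],"finger_gap":0.082},{"xyz":[0.0221,0,0.135],"finger_gap":0.082}]'

```text
clock: 32.78
tool_pos: [0.5571, 0.2096, 0.0448]
orientation: [-179.9, -0.1, 0.0]
force: [0.9, -0.1, 0.2]
opening: 0.0822
gripper_force: 0.0
```

Run:
```python
from h import *
s,o=shot("wrist","w14"); print(np.round(o["tool_pos"],4),o["force"]); rings(s,o,(.557,.209),[.02,.025],.04); print(mid(s,0,o,292),mid(s,0,o,300))
```

```text
[0.5571 0.2096 0.0448] [ 0.85670028 -0.10084621  0.19988428]
lvl 0.02 [319.2 294.  104.  136.8] [0.5605 0.2089 0.0307] z 0.0212
lvl 0.02 [319.2 309.3  39.   42.4] [0.5537 0.2088 0.0108] z 0.0212
lvl 0.025 [319.1 308.5  39.1  40.8] [0.5569 0.2089 0.0102] z 0.026
[(191, -19), (192, -29), (193, -27), (230, 40), (231, 47), (232, 33), (253, -21), (254, -22), (289, -22), (290, -22), (399, -19), (400, -27), (401, -22)] [(185, -21), (186, -30), (187, -24), (230, 30), (231, 47), (232, 41), (233, 20), (253, -19), (289, -21), (290, -19), (399, -25), (400, -27)]
```

Call:
drive_effector --rows '[{"xyz":[0,0.0016,0],"finger_gap":0.082},{"xyz":[0,0.0016,0.007],"finger_gap":0.082},{"xyz":[0,0.0016,0.013],"finger_gap":0.082},{"xyz":[0,0.0016,0.013],"finger_gap":0.082},{"xyz":[0,0.0016,0.013],"finger_gap":0.0},{"xyz":[0,0.0016,0.013],"finger_gap":0},{"xyz":[0,0.0016,0.013],"finger_gap":0},{"xyz":[0,0.0016,0.013],"finger_gap":0}]'

```text
clock: 33.83
tool_pos: [0.5566, 0.2076, 0.0307]
orientation: [-180.0, -0.0, 0.0]
force: [-0.2, 0.9, -1.9]
opening: 0.0655
gripper_force: 30.0
```

Call:
drive_effector --rows '[{"xyz":[0,0,-0.003],"finger_gap":0},{"xyz":[0,0,-0.01],"finger_gap":0},{"xyz":[0,0,-0.03],"finger_gap":0},{"xyz":[0,0,-0.07],"finger_gap":0},{"xyz":[0,0,-0.12],"finger_gap":0},{"xyz":[0,0,-0.14],"finger_gap":0},{"xyz":[0,0,-0.14],"finger_gap":0},{"xyz":[0,0,-0.14],"finger_gap":0}]'

```text
clock: 34.83
tool_pos: [0.5556, 0.2071, 0.1694]
orientation: [180.0, 0.1, -0.0]
force: [-0.4, -0.3, -3.8]
opening: 0.0656
gripper_force: 30.0
```

Call:
drive_effector --rows '[{"xyz":[0.01,0.04,0],"finger_gap":0},{"xyz":[0.02,0.09,0],"finger_gap":0},{"xyz":[0.027,0.118,0],"finger_gap":0},{"xyz":[0.027,0.118,0],"finger_gap":0},{"xyz":[0.027,0.118,0],"finger_gap":0},{"xyz":[0.027,0.118,0],"finger_gap":0}]'

```text
clock: 35.58
tool_pos: [0.5832, 0.0902, 0.1699]
orientation: [180.0, 0.1, 0.1]
force: [0.6, -0.3, -3.4]
opening: 0.0652
gripper_force: 30.0
```

Run:
```python
from h import *
s,o=shot("wrist","w15"); print(np.round(o["tool_pos"],4),o["force"]); nests(s,o)
x,y,z=o["tool_pos"]; print("held"); rings(s,o,(x,y),[z-.0307+.02,z-.0307+.025],.045); rings(s,o,(.6405,.0895),[.0035,.0075],.055)
```

```text
[0.5832 0.0902 0.1699] [ 0.58030367 -0.25192823 -3.38026793]
[317.4 155.5 105.9 114.1] 0.008 [0.6411 0.0899 0.0431]
[592.8 123.8  84.9 109.4] 0.008 [ 0.6678 -0.1253  0.035 ]
held
lvl 0.1592373994418507 [316.3 298.5  92.1 172.8] [0.5908 0.0907 0.0304] z 0.1604
lvl 0.1642373994418507 [315.4 321.6  38.8  45.3] [0.5842 0.0912 0.0099] z 0.1653
lvl 0.1642373994418507 [231.2 314.8  23.1  44. ] [0.5861 0.1293 0.0075] z 0.1653
lvl 0.1642373994418507 [401.6 315.4  26.9  44.4] [0.586  0.0521 0.008 ] z 0.1653
lvl 0.0035 [318.5 156.3  95.3  97. ] [0.6406 0.0889 0.039 ] z 0.005
lvl 0.0035 [316.7 153.6 153.5 157.5] [0.6402 0.0904 0.0614] z 0.005
lvl 0.0035 [318.6 155.4 122.8 125.8] [0.6403 0.0889 0.0504] z 0.005
lvl 0.0075 [318.5 155.2 120.1 122.9] [0.641  0.089  0.0486] z 0.0066
```

View pics/w15.png

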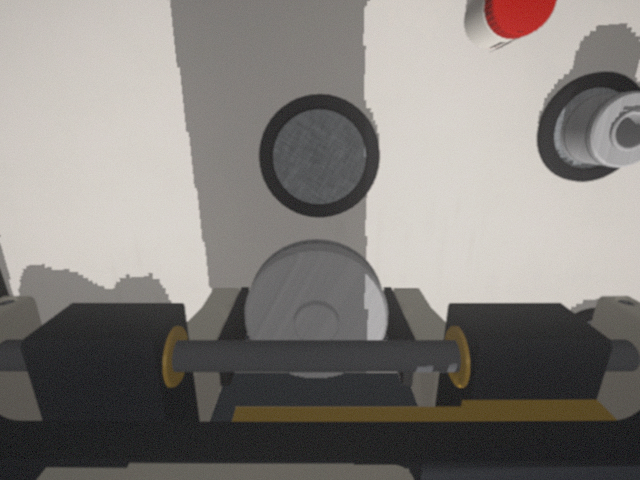

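The nest is at (318,155) and the held base's boss is at (315,321). The body stands in its nest at (580,130). Move over and lower.

Call:
drive_effector --rows '[{"xyz":[0.045,0.002,0],"finger_gap":0},{"xyz":[0.057,0.002,0.03],"finger_gap":0},{"xyz":[0.057,0.002,0.07],"finger_gap":0},{"xyz":[0.057,0.002,0.1],"finger_gap":0},{"xyz":[0.057,0.002,0.118],"finger_gap":0},{"xyz":[0.057,0.002,0.122],"finger_gap":0},{"xyz":[0.057,0.002,0.122],"finger_gap":0},{"xyz":[0.057,0.002,0.122],"finger_gap":0}]'

```text
clock: 36.62
tool_pos: [0.6413, 0.0879, 0.05]
orientation: [-180.0, -0.1, 0.0]
force: [0.2, 0.5, -2.7]
opening: 0.0651
gripper_force: 30.0
```

Run:
```python
from h import *
s,o=shot("top","t3"); print(o["tool_pos"])
s,o=shot("wrist","w16"); x,y,z=o["tool_pos"]; rings(s,o,(x,y),[z-.0307+.025],.03)
P=cloud(s,o); v,u=np.mgrid[:480,:640]
m=(s["frame"].max(2)<62)&(P[...,2]<.012)&(abs(P[...,0]-.64)<.06)&(abs(P[...,1]-.089)<.06)
c=max(cv2.findContours(m.astype(np.uint8),0,1)[0],key=len)[:,0]; q=plane(s,c,.008,o)
q=q[np.hypot(q[:,0]-.6408,q[:,1]-.089)>.045]; print("rim",len(q),fitc(q),q.min(0),q.max(0))
```

```text
[0.64133163 0.08790918 0.05000001]
lvl 0.0442211568722857 [315.4 321.7  38.6  45.3] [0.6422 0.0889 0.0099] z 0.0453
rim 265 (np.float64(0.6435235643101096), np.float64(0.08907292967079838), np.float64(0.046567507532939055)) [0.64271394 0.04382431 0.008     ] [0.69034699 0.13671872 0.008     ]
```

Call:
drive_effector --rows '[{"xyz":[-0.0008,0,0.004],"finger_gap":0},{"xyz":[-0.0008,0,0.009],"finger_gap":0},{"xyz":[-0.0008,0,0.012],"finger_gap":0},{"xyz":[-0.0008,0,0.0138],"finger_gap":0},{"xyz":[-0.0008,0,0.0138],"finger_gap":0},{"xyz":[-0.0008,0,0.0138],"finger_gap":0}]'

```text
clock: 37.48
tool_pos: [0.6398, 0.0876, 0.0347]
orientation: [-180.0, -0.0, 0.0]
force: [-0.5, 0.6, -3.4]
opening: 0.0653
gripper_force: 30.0
```

Call:
drive_effector --rows '[{"xyz":[0,0,0.0004],"finger_gap":0},{"xyz":[0,0,0.0006],"finger_gap":0},{"xyz":[0,0,0.0006],"finger_gap":0}]'

```text
clock: 37.85
tool_pos: [0.6398, 0.0876, 0.0347]
orientation: [-180.0, -0.0, 0.0]
force: [-3.0, -0.5, 5.0]
opening: 0.0653
gripper_force: 30.0
```

Call:
drive_effector --rows '[{"xyz":[0,0,0.0003],"finger_gap":0},{"xyz":[0,0,0.0005],"finger_gap":0},{"xyz":[0,0,0.0005],"finger_gap":0}]'

```text
clock: 38.22
tool_pos: [0.6398, 0.0876, 0.0346]
orientation: [-180.0, -0.0, 0.0]
force: [-4.4, -0.6, 8.9]
opening: 0.0653
gripper_force: 30.0
```

Seated on the floor at z = 4 mm. Now release, rise, move aside and check everything.

Call:
drive_effector --rows '[{"xyz":[0,0,-0.0009],"finger_gap":0},{"xyz":[0,0,-0.0009],"finger_gap":0.075},{"xyz":[0,0,-0.0009],"finger_gap":0.08},{"xyz":[0,0,-0.0009],"finger_gap":0.08},{"xyz":[0,0,-0.02],"finger_gap":0.08},{"xyz":[0,0,-0.06],"finger_gap":0.08},{"xyz":[0,0,-0.12],"finger_gap":0.08},{"xyz":[0,0,-0.18],"finger_gap":0.08}]'

```text
clock: 39.22
tool_pos: [0.6395, 0.0874, 0.2153]
orientation: [180.0, 0.0, 0.0]
force: [0.5, -1.1, 0.2]
opening: 0.0799
gripper_force: 0.0
```

Call:
drive_effector --rows '[{"xyz":[-0.05,0,-0.04],"finger_gap":0.08},{"xyz":[-0.1,0,-0.08],"finger_gap":0.08},{"xyz":[-0.15,0,-0.1],"finger_gap":0.08},{"xyz":[-0.18,0,-0.1],"finger_gap":0.08},{"xyz":[-0.18,0,-0.1],"finger_gap":0.08},{"xyz":[-0.18,0,-0.1],"finger_gap":0.08}]'

```text
clock: 39.98
tool_pos: [0.46, 0.0877, 0.3139]
orientation: [-180.0, -0.0, 0.0]
force: [0.1, 0.3, -0.5]
opening: 0.0801
gripper_force: 0.0
```

Run:
```python
from h import *
s,o=shot("wrist","w17"); t,_=shot("top","t4"); d,_=shot("side","s4")
cv2.imwrite("pics/fin.png",np.hstack([t["frame"][100:370,200:500],d["frame"][200:470,260:560]])[...,::-1])
P=cloud(t)
T0=dict(np.load("pics/top0.npz")); P0=cloud(T0)
for n,(x,y) in dict(plunger=(.598,-.282),collar=(.468,-.176),body=(.664,-.1295),base=(.640,.0877)).items():
    k=P[(np.hypot(P[...,0]-x,P[...,1]-y)<.045)]; print(n,"top z p98",np.nanpercentile(k[:,2],[50,90,98]).round(4))
rings(t,None,(.640,.088),[.024,.029],.05); rings(t,None,(.664,-.13),[.040],.04); rings(t,None,(.468,-.176),[.020],.04)
for n,(x,y) in dict(jar=(.742,-.039),loupe=(.36,-.298)).items():
    for Q in(P0,P):
        k=Q[(np.hypot(Q[...,0]-x,Q[...,1]-y)<.05)&(Q[...,2]>.01)]; print(n,len(k),k.mean(0).round(4))
```

```text
plunger top z p98 [0.0074 0.0724 0.0753]
collar top z p98 [0.0037 0.0184 0.0216]
body top z p98 [0.0078 0.0403 0.0427]
base top z p98 [0.0205 0.0256 0.0285]
lvl 0.024 [254.4 189.8  31.6  31.9] [0.6395 0.0877 0.0309] z 0.0237
lvl 0.04 [367.2 179.1  24.6  25.5] [ 0.6645 -0.1303  0.0241] z 0.0398
lvl 0.02 [387.4 281.9  19.   19.3] [ 0.4675 -0.1764  0.0185] z 0.0199
jar 434 [ 0.7391 -0.0386  0.0432]
jar 435 [ 0.7392 -0.0385  0.0431]
loupe 396 [ 0.3606 -0.2987  0.016 ]
loupe 394 [ 0.3604 -0.2987  0.0159]
```

View pics/fin.png

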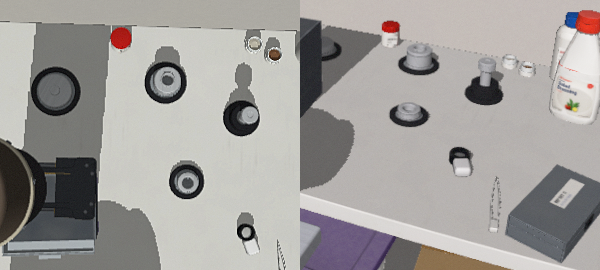

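The final picture shows the base at (56,90), body at (165,80), collar at (186,181) and plunger at (243,116). Each is flat in its holder at the expected height, and the jar and loupe have not moved. Handing in.

```bash
python3 -c "
from plant import ctrl, imaging
print(ctrl.close_job())"
```

```text
the job is handed in; nothing more can be done
None
```

I stripped the die in the order asked and handed the job in at about 40 s: plunger, guide collar, die body and base each stand upright and fully down in their own holders, and the jar and loupe have not moved.

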